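Clear the bar offcuts into the locking scrap box

TASK

The workshop truck is about to move off, so put the offcuts away. Pull up the spring plunger knob on the scrap box, slide the cover fully open until the plunger drops into its second hole, put every bar offcut lying on the bench into the box, then pull the plunger again, slide the cover fully shut and let the plunger snap home so that it is locked. Leave the tools and the good parts (flanged bush, lathe centre, tool holder) where they are.

Things in the scene. Friction and masses are not known exactly. Their poses are not given: they have to be found in the camera images.
- scrap_box: green steel scrap box bolted to the bench, 190 (x) by 310 mm (y), 110 mm high; origin at the centre of its underside. Its -y half is an open well: inside x -55 to 80, y -148 to -12 mm, floor 6 mm up. Its +y half is a closed deck where the open cover parks. Its front (-x) edge is a flat rail with index holes at x -72 mm, y -80 (shut) and +80 mm (open). Thin gibs along front and back reach 118 mm high.
- well (a point): centre of the well's mouth, at rim height (110 mm); carried by the box
- cover (a joint): aluminium cover, 171 (x) by 146 (y) by 5 mm, top 116.5 mm above the bench; slides along the box's +y from 0 (shut over the well, end stop) to 0.16 m (fully open over the deck, end stop) with about 2 N of friction. It carries the plunger and cannot slide while the pin sits in a hole; at either end stop the pin stands over a hole.
- plunger (a joint): spring index plunger on the cover: 0 = home in a hole, 0.014 m = pulled fully up (stop). The pin clears the rail above 0.010 m; released between the holes it rides on the rail at about 0.010 m and the cover still slides. The spring pulls it down with 5 N at rest, 8.5 N fully up.
- knob (a point): middle of the plunger's black knob, an upright cylinder 26 mm across and 24 mm high on a slimmer 18 mm bushing; it stands above the front rail (box x -72 mm) and moves with cover and plunger. At rest this point is 148.5 mm above the bench, and the cover plate is 20 mm below the knob's underside. Grip it from above in any direction.
- off_hex: offcut of steel hexagon bar, 30 mm across flats, 36 mm long, stood on end; origin at its centre, z along the bar, flats square to x and every 60 degrees from it
- off_square: offcut of steel square bar, 42 (x) by 28 by 28 mm; origin at its centre
- off_round: offcut of steel round bar, a disc 38 mm across, 28 mm high along z; origin at its centre
- off_flat: offcut of aluminium flat bar, 42 (x) by 32 (y) by 18 mm (z); origin at its centre
- off_channel: offcut of steel channel, 40 mm long (x), 36 mm wide (y), 26 mm high (z), 5 mm walls, open side down; origin at the centre of this envelope
- off_tube: offcut of steel square tube, 40 mm long (x), 30 by 30 mm, 4 mm walls; origin at its centre
- bush: good part, leave: flanged steel bush stood on its flange, flange 42 mm across and 9 mm thick, collar 26 mm across, 43 mm high in all; origin under its centre
- centre: good tool, leave: lathe centre stood on end, dark 30 mm cylinder 30 mm high with a pointed steel cone on top, 56 mm high in all; origin under its centre
- tool_holder: good tool, leave: dark block 36 by 36 by 34 mm with a 10 mm square cutter bar lying on top along its x, 52 mm long from x -18 to +34 mm, 44 mm high in all; origin under the block's centre
- file: flat file with an orange handle, about 300 mm long, lying far out on the bench, leave; origin where blade meets handle
- chuck_key: T-shaped chuck key, 110 by 80 mm, lying far out on the bench, leave; origin in its stem
Not all that is in view belongs to the job. Leave any blue or brown look-alike of the off_hex alone. Leave any blue look-alike of the off_flat alone.

How it is judged:
On the way, in this order (a step that is already met when the one before it is completed fails the run):
1. the plunger is pulled clear of its hole (value of joint plunger above 0.0095 m).
2. the cover is fully open and the plunger has dropped into the open hole (value of joint cover above 0.155 m and value of joint plunger below 0.004 m), for 0.2 s.
3. every offcut is in the well of the scrap box (x of off_hex in the frame of scrap_box between -0.055 and 0.08 m and y of off_hex in the frame of scrap_box between -0.148 and -0.012 m and height (world z) of each of off_hex, off_square, off_round, off_flat, off_channel, off_tube below 0.105 m and x of off_square in the frame of scrap_box between -0.055 and 0.08 m and y of off_square in the frame of scrap_box between -0.148 and -0.012 m and x of off_round in the frame of scrap_box between -0.055 and 0.08 m and y of off_round in the frame of scrap_box between -0.148 and -0.012 m and x of off_flat in the frame of scrap_box between -0.055 and 0.08 m and y of off_flat in the frame of scrap_box between -0.148 and -0.012 m and x of off_channel in the frame of scrap_box between -0.055 and 0.08 m and y of off_channel in the frame of scrap_box between -0.148 and -0.012 m and x of off_tube in the frame of scrap_box between -0.055 and 0.08 m and y of off_tube in the frame of scrap_box between -0.148 and -0.012 m), for 0.2 s.
4. the cover is shut and the plunger is home (value of joint cover below 0.004 m and value of joint plunger below 0.003 m), for 0.2 s.
At the end, for the whole second after the job is handed in: Every offcut lies at rest in the well of the scrap box (its centre within the well's walls and under the rim), the cover is shut to within 4 mm and the plunger is home to within 3 mm (all of step 3 and all of step 4 and linear speed of each of off_hex, off_square, off_round, off_flat, off_channel, off_tube below 0.03 m/s); the robot touches nothing.
It fails at once if a tool or good part was shifted more than 6 cm (distance of any of bush, centre, tool_holder, file, chuck_key from where it was at the start of the episode above 0.06 m).
Of off_hex, off_square, off_round, off_flat, off_channel, off_tube only 4 to 6 are there at a start; the rules pass over those that are not, and their reading is None.
At some moment in a run one of off_hex, off_square, off_round, off_flat, off_channel, off_tube may be knocked a few centimetres aside while the robot is not near it.
Once in a run the grip may slacken for a moment while it holds something.
It also fails if it takes over 210 s, if anything falls off the work surface, if the arm or the gripper's body presses on something with over 40 N, if the wrist force passes 120 N, or if a joint passes its speed limit or range.

ROBOT

A 6-joint arm with a two-finger parallel gripper is mounted at the origin on the work surface. World frame = base frame: x ahead of the robot, y to its left, z up, the work surface at z = 0. Lengths are in m, angles in rad, forces in N, time in s.
With the tool pointing down it reaches from about 0.375 to 0.925 m from the base axis. Payload 5.7 kg.
Tool frame: the origin (TCP) lies midway between the tips of the shut fingers; the grasp point (between the pads) lies 19 mm behind it (manip.grasp_offset is the distance from the TCP to the grasp point, in m); y points along the fingers, z is the direction in which the jaws open and shut, and the axes are right-handed (so a half turn about y gives the same grasp; the last joint's range is limited). The gripper opens to 85 mm and grips with 20 to 120 N. Pads are 22 mm wide; open, the fingers measure 114 mm over their backs; the gripper's body (76 mm by 85 mm) begins 54 mm behind the grasp point. The pads swing forward as they close: fully open they stand 13 mm farther back than shut.
Start: joints at [1.171, 0.359, 1.51, -0, 1.272, -0.115], TCP at [0.169, 0.576, 0.231] pointing down, gripper open.
Joint ranges: [-2.97, 2.97], [-1.01, 2.36], [0.21, 2.38], [-0.96, 4.11], [0.2, 2.71], [-2.98, 2.98]. Speed limits (rad/s): [2.39, 2.39, 3.14, 3.14, 3.14, 3.14].

INTERFACE

Orientations are given as a rotation vector (axis times angle).
In Python, from bench import manip gives the robot as it stands. Calls block until the motion is done:
- manip.movep(position, orientation): joint-space move of the TCP to a pose.
- manip.movel(position, orientation=None, v=0.15, force_limit=None): straight line of the TCP; orientation=None keeps the orientation; v is the mean speed in m/s. With force_limit (N) it stops when the force on the tool has changed by that much, and returns True; else False.
- manip.move_j(angles): joint-space move.
- manip.set_gripper(opening, force=None): finger opening in m; force is the grip in N (None keeps the last); returns when the fingers have stopped.
- manip.wait(seconds).
- manip.ik(position, orientation): joint angles nearest the present ones, or None.
- manip.observe(): the state.
- manip.grab_frame(name): name is "scene" or "top"; returns a dict with "color" (480x640x3 uint8, blue, green, red), "depth" (480x640 float32, m along the optical axis (not along the pixel's ray), 0 where there is no reading), "fx", "fy", "cx", "cy" (pixels), "xyz" and "orientation" of the camera in the world. Camera axes: x right, y up, looking along -z (the intrinsics and any distortion apply to the point x, -y, -z); pixel columns grow to the right and rows downward; lengths in m; the calibration is good to about 2 mm. A picture is of the moment at which its call begins.
A pose or a line that the arm cannot do raises manip.MotionError and nothing moves.
- manip.hand_in(): hands the job in, once; it reports no verdict.
The state is a dict: "time_s": time; "qpos": joint angles; "qd": joint speeds; "joint_efforts": joint torques, N m; "position": TCP position; "eef_rot": TCP orientation; "contact_force": force on the tool from outside, world axes, zero at the start; "wrist_torque": the same for the moment, N m; "opening": finger opening in m.
Only numpy, scipy, OpenCV 4.12 (cv2) and the standard library are available. Lean on these libraries where they do the work, as an engineer would, in place of code of your own. Each camera call takes 0.05 s, during which the arm holds its last target. There are 200 camera calls.

## Working session

There is one attempt and no reset: what is moved stays moved. The work goes in short steps, each a Python script; the robot and the scene stay as the last script left them, time stands still between calls to the robot, and variables do not carry over. Pictures are saved under pics/ and viewed, about 12 in all and at most 16, crops included, and the job is handed in when it is done.

```bash
ls; mkdir -p pics; cat > h.py <<'E'
import numpy as np, cv2
from scipy.spatial.transform import Rotation as R
from bench import manip
def frame(n):
    f=manip.grab_frame(n); return f
def cam(f):
    o=np.array(f["orientation"],float)
    return (R.from_rotvec(o) if o.size==3 else R.from_quat(o) if o.size==4 else R.from_matrix(o)).as_matrix(), np.array(f["xyz"])
def ray(f,u,v,z):
    M,c=cam(f); d=M@np.array([(u-f["cx"])/f["fx"],-(v-f["cy"])/f["fy"],-1.]); return c+d*(z-c[2])/d[2]
def cloud(f):
    M,c=cam(f); d=f["depth"]; v,u=np.mgrid[:480,:640]
    p=np.stack([(u-f["cx"])/f["fx"]*d,-(v-f["cy"])/f["fy"]*d,-d],-1)@M.T+c
    p[d==0]=np.nan; return p
E
python3 - <<'E'
from h import *
for n in("scene","top"):
    f=frame(n); cv2.imwrite(f"pics/{n}0.png",f["color"]); np.savez(f"{n}0.npz",**f)
    print(n,f["xyz"],f["orientation"],f["fx"],f["fy"],f["cx"],f["cy"],[k for k in f])
    p=cloud(f); print(p[240,320],np.nanmin(p[...,2]),np.nanmax(p[...,2]))
o=manip.observe(); print(o)
E
```

```text
pics
scene [1.12890961 0.31113491 1.07601701] [0.32793141 0.55020039 1.98971543] 570.4070242466925 570.4070242466925 318.21733206218124 244.89068849044799 ['color', 'depth', 'fx', 'fy', 'cx', 'cy', 'xyz', 'orientation']
[ 0.54972604  0.00975301 -0.0007578 ] -0.770281821652373 0.31521789583413873
top [0.53132067 0.02972558 1.14744721] [ 0.06488223 -0.05812445 -1.54136723] 447.094097642908 447.094097642908 319.0622060113549 244.99288131728753 ['color', 'depth', 'fx', 'fy', 'cx', 'cy', 'xyz', 'orientation']
[ 0.63466284  0.03393928 -0.0006704 ] -0.7721292480784983 0.3903141190987768
{'time_s': 0.1, 'qpos': array([ 1.17089158e+00,  3.59414915e-01,  1.51132271e+00, -8.21680867e-06,
        1.27255694e+00, -1.15110283e-01]), 'qd': array([ 6.93032537e-05, -2.35529885e-03, -2.90996519e-03, -1.44747271e-03,
        2.36473621e-04,  1.33714448e-03]), 'joint_efforts': array([-4.91749834e-04, -5.28651452e+01, -2.79349941e+01, -3.50094469e-04,
        5.07775214e-03,  3.63789596e-06]), 'position': array([0.16834499, 0.57524201, 0.230549  ]), 'eef_rot': array([-1.56086262,  0.2239245 , -0.22325359]), 'contact_force': array([ 0.37983857, -0.51171067, -0.27766329]), 'wrist_torque': array([-0.00319041,  0.04693342,  0.06080429]), 'opening': 0.08517720238113327}
```

View pics/scene0.png

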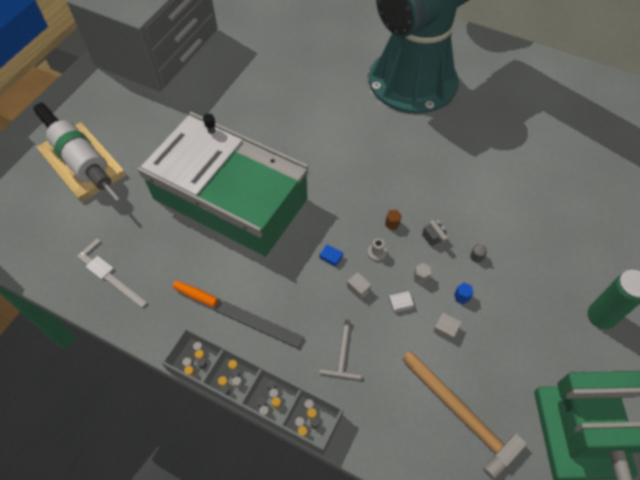

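View pics/top0.png

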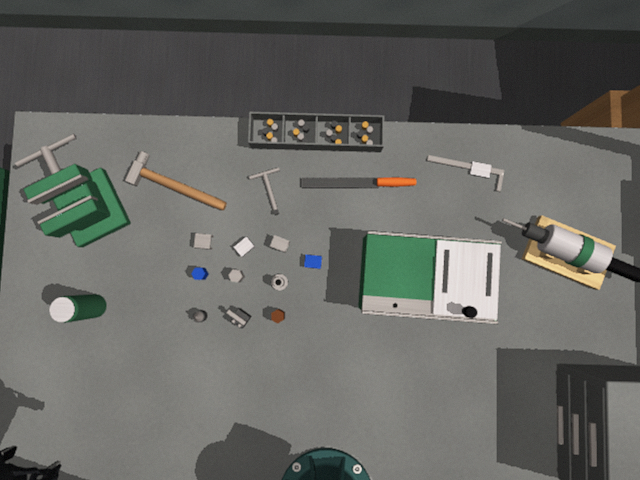

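The pictures show the offcuts cluster at top-view pixels (185–325, 230–330). The box is at (360–500, 230–322), with the knob near (470, 311). I'll segment the blobs by height and enlarge the cluster.

```bash
python3 - <<'E'
from h import *
f=dict(np.load("top0.npz")); s=dict(np.load("scene0.npz"))
a=cv2.resize(f["color"][225:335,180:330],None,fx=5,fy=5,interpolation=cv2.INTER_CUBIC)[:, :750]
b=cv2.resize(s["color"][200:345,310:500],None,fx=4,fy=4,interpolation=cv2.INTER_CUBIC)
cv2.imwrite("pics/c1.png",a); cv2.imwrite("pics/c2.png",b)
for n,g in(("top",f),("scene",s)):
    p=cloud(g); z=p[...,2]
    m=((z>0.006)&(z<.07)&(p[...,0]>.3)&(p[...,0]<.75)&(p[...,1]>-.02)&(p[...,1]<.4)).astype(np.uint8)
    k,l,st,c=cv2.connectedComponentsWithStats(m)
    for i in range(1,k):
        if st[i,4]<40: continue
        q=p[l==i]; zt=np.percentile(q[:,2],90); t=q[q[:,2]>zt-.006]
        mm=((l==i)&(z>zt-.006)).astype(np.uint8); cs=cv2.findContours(mm,0,2)[0]; 
        w=p[mm>0][:,:2].astype(np.float32); r=cv2.minAreaRect(w*1000)
        print(n,c[i].round(),st[i,4],"ztop %.3f"%zt,t[:,:2].mean(0).round(4),"rect",np.round(r[0],1),np.round(r[1],1),round(r[2],1),g["color"][l==i].mean(0).round())
# box
p=cloud(f);z=p[...,2]
for nm,lo,hi in(("z109-124",.105,.125),("knob",.135,.19)):
    m=(z>lo)&(z<hi)&(p[...,0]>.25)&(p[...,0]<.8)&(p[...,1]<0)&(p[...,1]>-.5)
    w=p[m][:,:2].astype(np.float32); r=cv2.minAreaRect(w*1000); print(nm,m.sum(),np.median(z[m]),w.mean(0),r)
E
```

```text
top [206. 198.] 387 ztop 0.027 [0.732 0.327] rect [736.5 336.2] [121.5  23.1] 68.7 [ 86. 125. 166.]
top [274. 204.] 95 ztop 0.014 [0.7237 0.155 ] rect [725.1 155.1] [53.8 11.5] 17.5 [129. 134. 141.]
top [203. 240.] 245 ztop 0.029 [0.6238 0.3293] rect [623.4 329.5] [40.5 35.9] 85.1 [155. 162. 170.]
top [280. 243.] 201 ztop 0.033 [0.6225 0.1354] rect [622.5 135.4] [40.2 30. ] 70.6 [162. 168. 177.]
top [244. 246.] 220 ztop 0.020 [0.6128 0.2262] rect [613.  226.4] [32.5 41.9] 42.4 [203. 205. 211.]
top [313. 261.] 210 ztop 0.020 [0.58   0.0498] rect [580.2  49.8] [41.4 31.4] 86.0 [186.  89.  47.]
top [200. 273.] 165 ztop 0.039 [0.5417 0.3334] rect [541.8 332.6] [27.3 33.1] 1.4 [160.  75.  40.]
top [236. 275.] 150 ztop 0.039 [0.5384 0.2411] rect [538.2 240.9] [33.5 29.4] 77.6 [148. 154. 162.]
top [280. 281.] 201 ztop 0.045 [0.5256 0.1332] rect [525.3 133.2] [22.1 22.4] 1.7 [135. 140. 147.]
top [239. 317.] 286 ztop 0.046 [0.4349 0.2327] rect [433.8 234.6] [51.8 25. ] 60.4 [104. 108. 112.]
top [278. 315.] 145 ztop 0.039 [0.4415 0.1333] rect [441.8 133.2] [31.7 27.5] 3.2 [ 41.  67. 111.]
top 
[... 924 characters left out ...]
 0.022 [0.6116 0.2278] rect [611.2 227.9] [33.6 42.6] 42.1 [166. 168. 172.]
scene [447. 326.] 448 ztop 0.030 [0.6221 0.331 ] rect [621.3 331. ] [39.8 39.5] 85.9 [127. 132. 137.]
scene [346. 332.] 162 ztop 0.016 [0.7222 0.1567] rect [723.2 156.7] [57.8 11.9] 18.2 [116. 121. 124.]
scene [425. 372.] 689 ztop 0.028 [0.7325 0.3309] rect [735.5 337.8] [121.6  22.7] 68.8 [ 80. 118. 152.]
z109-124 10935 0.11259397394610948 [ 0.5486327 -0.2251167] ((548.3952026367188, -227.21629333496094), (311.1268615722656, 190.48922729492188), 87.26356506347656)
knob 138 0.159068003250176 [ 0.47301158 -0.3008632 ] ((472.7344055175781, -302.8160095214844), (25.20207405090332, 24.474079132080078), 63.60719299316406)
```

View pics/c1.png

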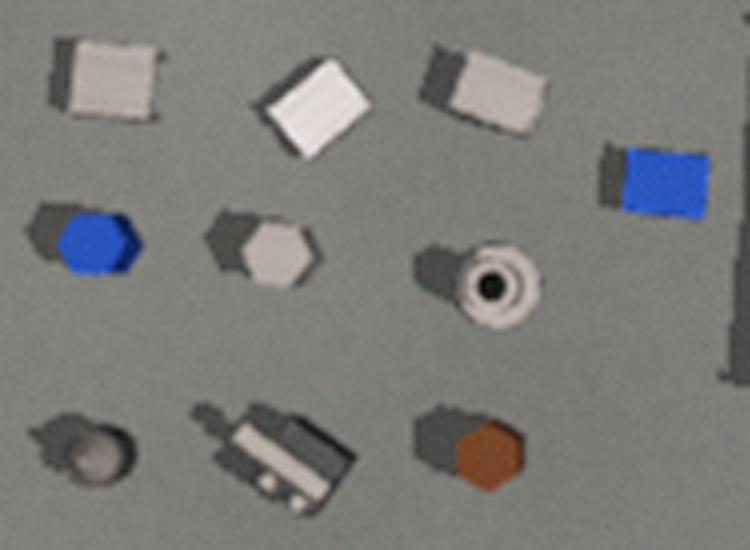

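View pics/c2.png

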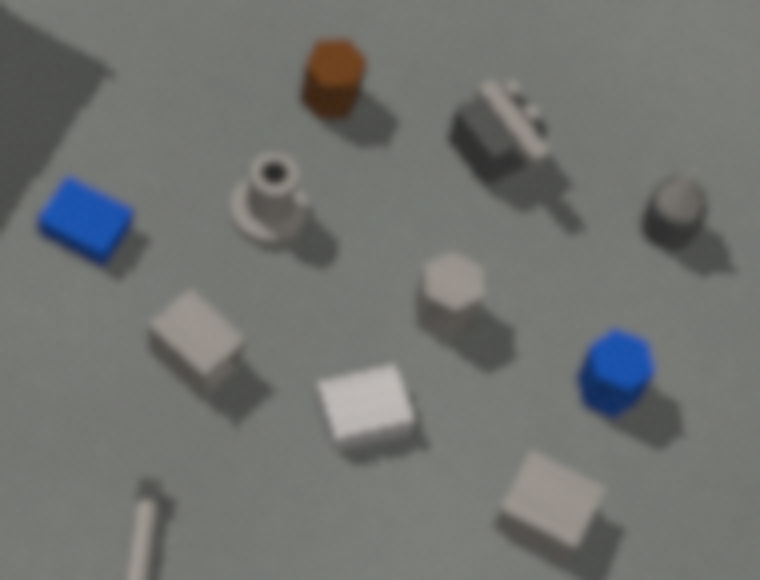

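The crops show four offcuts: channel at crop (112,80), flat (320,108), tube (497,90) and hex (278,253). Their heights are 26, 18, 30 and 36 mm, which matches the given sizes. The bush, centre, tool holder, blue and brown parts must stay.

The box is centred at (0.548, -0.227) with a yaw of -2.7°. The knob position predicted from that agrees with the measured one to 1 mm. Next I open the cover.

```bash
cat >> h.py <<'E'
YAW=np.deg2rad(-2.74); BC=np.array([.5484,-.2272])
def box(x,y):
    c,s=np.cos(YAW),np.sin(YAW); return BC+np.array([c*x-s*y,s*x+c*y])
def ori(a,pos):
    """tool down, jaws along angle a (either sense); the choice with wrist nearest mid-range"""
    best=None
    for b in(a,a+np.pi):
        z=np.array([np.cos(b),np.sin(b),0]); y=np.array([0,0,-1.])
        rv=R.from_matrix(np.c_[np.cross(y,z),y,z]).as_rotvec(); q=manip.ik(pos,rv)
        if q is not None and (best is None or abs(q[5])<best[0]): best=(abs(q[5]),rv)
    return best[1]
def st(t=""):
    o=manip.observe(); print(t,"t=%.1f"%o["time_s"],"p",o["position"].round(4),"F",o["contact_force"].round(1),"open %.4f"%o["opening"]); return o
def knob(y_from,dy):
    """grip the knob at cover position y_from, pull, slide by dy, let go"""
    k=box(-.072,-.08+y_from); e=box(-.072,-.08+y_from+dy); z=.1485-manip.grasp_offset+.002
    rv=ori(YAW+np.pi/2,[*k,z]); manip.set_gripper(.06)
    manip.movep([*k,.26],rv); st("above")
    print("hit",manip.movel([*k,z],v=.1,force_limit=15)); manip.set_gripper(.0,60); st("grip")
    manip.movel([*k,z+.0125],v=.04); st("pulled")
    print("stop",manip.movel([*e,z+.0125],v=.08,force_limit=25)); st("slid")
def letgo():
    o=manip.observe(); manip.set_gripper(.06); manip.wait(.3); p=o["position"]
    manip.movel([p[0],p[1],.27],v=.2); st("off")
E
python3 - <<'E'
from h import *
knob(0,.161)
f=frame("scene"); cv2.imwrite("pics/s1.png",f["color"])
E
```

```text
above t=3.7 p [ 0.473 -0.303  0.26 ] F [-1.1  0.2 -0.3] open 0.0599
hit False
grip t=5.6 p [ 0.4729 -0.304   0.1325] F [-1.1  0.3  5.9] open 0.0240
pulled t=6.0 p [ 0.4728 -0.3037  0.1441] F [ 2.7 -1.9 -7.7] open 0.0241
stop False
slid t=8.2 p [ 0.4804 -0.1444  0.1445] F [ 2.6 -8.8 -7.9] open 0.0243
```

View pics/s1.png

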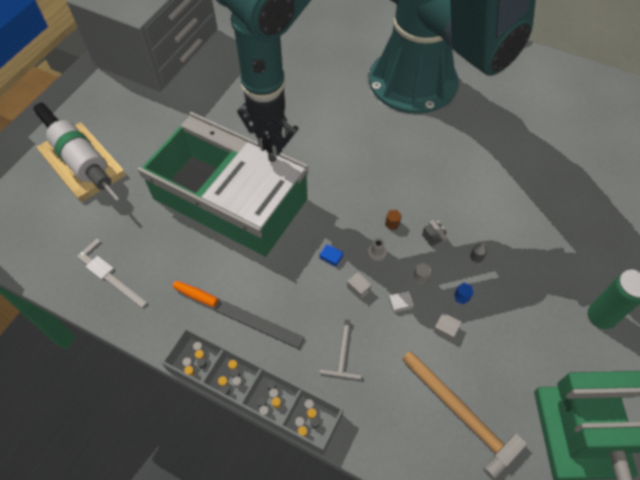

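The cover has slid over the deck, with the knob near pixel (272,150) and the well open at (190,160). Now I press it against the stop, release, and measure the knob's height and the offcuts.

```bash
cat >> h.py <<'E'
def detect(g=None,verbose=True):
    """grey blobs in the cluster: {name:(x,y,long-axis angle)}; camera depth reads ~2.5 mm high"""
    f=g or frame("top"); p=cloud(f); z=p[...,2]; hsv=cv2.cvtColor(f["color"],cv2.COLOR_BGR2HSV)
    m=((z>.007)&(z<.07)&(p[...,0]>.3)&(p[...,0]<.69)&(p[...,1]>-.06)&(p[...,1]<.45)).astype(np.uint8)
    k,l,s,c=cv2.connectedComponentsWithStats(m); out={}
    for i in range(1,k):
        if s[i,4]<60: continue
        q=p[l==i]; zt=np.percentile(q[:,2],90); t=(l==i)&(z>zt-.006)
        if np.median(hsv[...,1][t])>90 or zt>.043: continue
        r=cv2.minAreaRect((p[t][:,:2]*1000).astype(np.float32)); (w,h),a=r[1],r[2]
        if h>w: a+=90
        d={"off_flat":.020,"off_channel":.029,"off_tube":.033,"off_hex":.039}
        n=min(d,key=lambda n:abs(d[n]-zt)); xy=p[t][:,:2].mean(0)+[-.0008,.0008]
        out[n]=(*xy,np.deg2rad(a)); 
        if verbose: print(n,xy.round(4),"zt %.3f"%zt,np.round(r[1],1),round(a,1),s[i,4])
    return out
def knobpos():
    f=frame("top"); p=cloud(f); z=p[...,2]; m=(z>.14)&(z<.19)&(p[...,0]>.43)&(p[...,0]<.53)&(p[...,1]<-.1)&(p[...,1]>-.36)
    print("knob",p[m].mean(0).round(4) if m.any() else None,m.sum(),"expect open",box(-.072,.08).round(4),"shut",box(-.072,-.08).round(4)); return f
E
python3 - <<'E'
from h import *
o=manip.observe(); e=box(-.072,.0845)
print(manip.movel([*e,o["position"][2]],v=.03,force_limit=10)); st("pressed")
letgo()
p=box(.0125,-.08); manip.movep([*p,.27],ori(YAW,[*p,.27]))
f=knobpos(); cv2.imwrite("pics/t1.png",f["color"]); detect(f)
E
```

```text
True
pressed t=8.5 p [ 0.4805 -0.1446  0.1445] F [ 2.1 -3.9 -9. ] open 0.0243
off t=10.0 p [ 0.4798 -0.1442  0.269 ] F [-0.1  0.5  0. ] open 0.0599
knob [ 0.4811 -0.1421  0.1583] 123 expect open [ 0.4803 -0.1438] shut [ 0.4727 -0.3037]
off_channel [0.6227 0.33  ] zt 0.029 [41.2 36. ] 87.6 241
off_tube [0.6214 0.1361] zt 0.033 [40.2 29.7] 69.9 198
off_flat [0.6121 0.2269] zt 0.021 [32.  41.8] 131.3 221
off_hex [0.5372 0.2418] zt 0.039 [29.2 31.6] 144.1 152
```

View pics/t1.png

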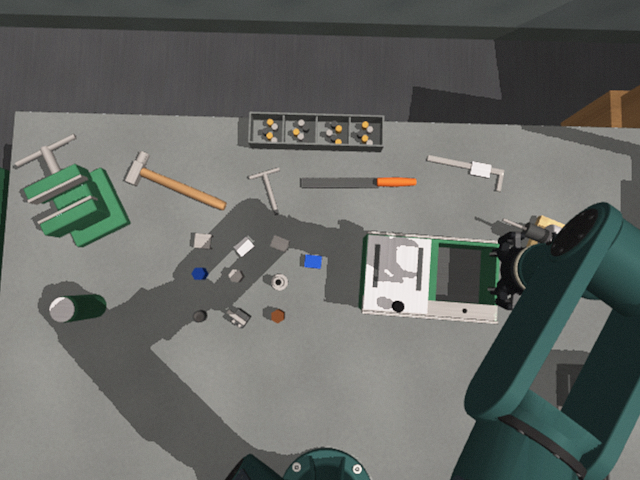

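The knob is over the open hole and back at rest height (0.158 against 0.159 at the start, same bias), so the plunger has dropped in. All four offcuts are still in place. Now I pick them up, re-detecting before each one.

```bash
cat >> h.py <<'E'
SLOT={"off_channel":(.04,-.105),"off_tube":(-.013,-.105),"off_flat":(.04,-.055),"off_hex":(-.013,-.055)}
W={"off_channel":.036,"off_tube":.030,"off_flat":.032,"off_hex":.030}
def put(n,d):
    x,y,a=d[n]; jaw=np.deg2rad(-9) if n=="off_hex" else a+np.pi/2
    P=lambda z:[x,y,z]
    rv=ori(jaw,P(.004)); manip.set_gripper(W[n]+.022,60)
    manip.movep(P(.20),rv); manip.movel(P(.05),v=.25)
    hit=manip.movel(P(.003),v=.06,force_limit=8)
    if hit: print("touch"); p=manip.observe()["position"]; manip.movel([p[0],p[1],p[2]+.001],v=.05)
    manip.set_gripper(0,60); o=st(n+" grip")
    if abs(o["opening"]-W[n])>.006: print("  odd width",W[n])
    manip.movel(P(.22),v=.25); b=box(*SLOT[n]); rb=ori(YAW,[*b,.2])
    manip.movep([*b,.22],rb); o=st(" over")
    if o["opening"]<.015: print("  LOST"); return False
    manip.movel([*b,.066],v=.2); manip.set_gripper(W[n]+.016); manip.wait(.2)
    manip.movel([*b,.22],v=.3); st(" released"); return True
E
python3 - <<'E'
from h import *
d=detect(verbose=False)
put("off_tube",d); d=detect()
put("off_flat",d); d=detect()
cv2.imwrite("pics/s2.png",frame("scene")["color"])
E
```

```text
off_tube grip t=15.6 p [0.622  0.1362 0.0037] F [-0.5 -0.   3.2] open 0.0289
 over t=18.3 p [ 0.5308 -0.3305  0.2198] F [-0.2 -0.1 -1.5] open 0.0292
 released t=20.4 p [ 0.5302 -0.3313  0.2202] F [-0.5  0.2 -0.6] open 0.0458
off_channel [0.6232 0.3301] zt 0.029 [40.8 36.1] 85.8 244
off_flat [0.6122 0.2271] zt 0.021 [32.2 41.7] 131.2 221
off_hex [0.5373 0.2418] zt 0.038 [29.7 31.6] 145.5 150
off_flat grip t=24.7 p [0.6129 0.2273 0.0038] F [-0.3 -0.4  4.6] open 0.0306
 over t=27.6 p [ 0.5862 -0.2829  0.22  ] F [ 0.2  1.6 -0.4] open 0.0305
 released t=29.7 p [ 0.586  -0.2836  0.2202] F [-0.7  0.1 -1.7] open 0.0481
off_channel [0.6228 0.3304] zt 0.029 [41. 36.] 89.2 245
off_hex [0.5374 0.2419] zt 0.039 [33.1 29.2] 78.2 151
```

View pics/s2.png

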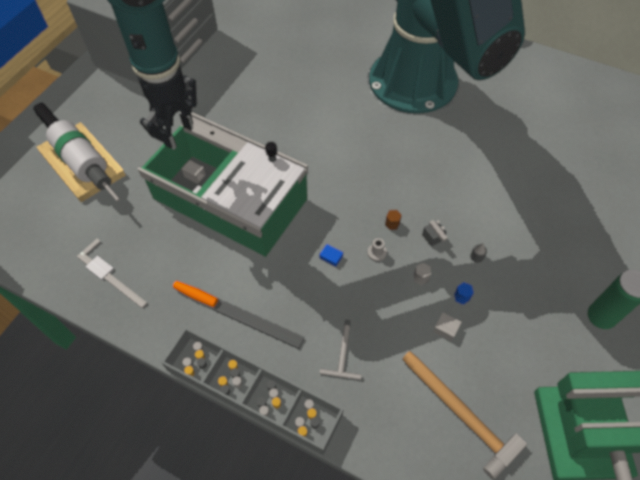

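The tube is visible in the well at about (192,172). The channel at (448,327) and the hex at (423,271) are still on the bench. I carry on with those two.

```bash
python3 - <<'E'
from h import *
for n in("off_hex","off_channel"):
    d=detect(verbose=False); print(d.keys()); put(n,d)
p=[.42,.0,.3]; manip.movep(p,ori(0,p)); 
f=knobpos(); detect(f); s=frame("scene")
P=cloud(f); c,sn=np.cos(YAW),np.sin(YAW); q=P[...,:2]-BC; bx=c*q[...,0]+sn*q[...,1]; by=-sn*q[...,0]+c*q[...,1]
m=(bx>-.05)&(bx<.075)&(by>-.143)&(by<-.017); print("well max z",np.nanmax(P[m][:,2]))
mm=(m&(P[...,2]>.02)).astype(np.uint8); k,l,S,C=cv2.connectedComponentsWithStats(mm)
for i in range(1,k):
    if S[i,4]>30: print(S[i,4],bx[l==i].mean().round(3),by[l==i].mean().round(3),np.percentile(P[l==i][:,2],90).round(3))
a=cv2.resize(f["color"][220:330,350:510],None,fx=4,fy=4,interpolation=cv2.INTER_CUBIC)
b=cv2.resize(s["color"][100:260,130:320],None,fx=3,fy=3)[:440]
cv2.imwrite("pics/w.png",a); cv2.imwrite("pics/s3.png",s["color"])
E
```

```text
dict_keys(['off_channel', 'off_hex'])
off_hex grip t=34.0 p [0.538  0.2421 0.0037] F [-0.9 -0.2  5.2] open 0.0290
 over t=36.9 p [ 0.5331 -0.2805  0.2199] F [ 0.4  1.1 -2. ] open 0.0292
 released t=39.0 p [ 0.5325 -0.2814  0.2201] F [-0.5  1.  -0.9] open 0.0461
dict_keys(['off_channel'])
off_channel grip t=43.5 p [0.6234 0.3306 0.0038] F [-0.4  0.2  3.2] open 0.0347
 over t=46.9 p [ 0.5839 -0.3329  0.22  ] F [-0.4  0.  -1.5] open 0.0349
 released t=49.0 p [ 0.5835 -0.3336  0.22  ] F [-0.1 -0.7 -1. ] open 0.0517
knob [ 0.481  -0.1421  0.1586] 122 expect open [ 0.4803 -0.1438] shut [ 0.4727 -0.3037]
well max z 0.04495346605493289
182 0.034 -0.053 0.026
249 0.034 -0.101 0.034
158 -0.011 -0.054 0.043
207 -0.01 -0.105 0.038
```

View pics/w.png

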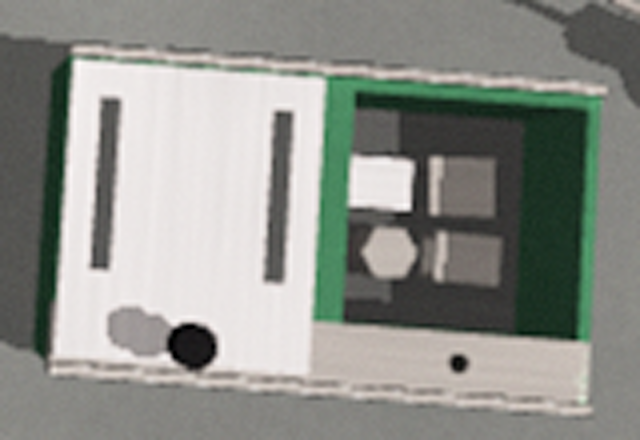

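View pics/s3.png

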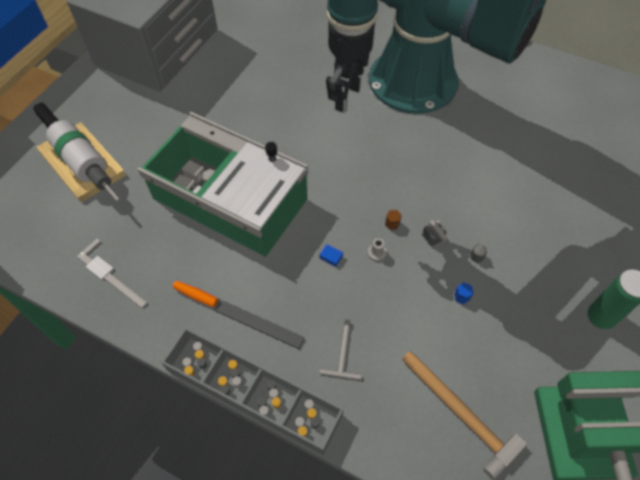

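All four offcuts lie flat in the well, at crop pixels (382,185), (390,252), (465,187) and (470,258). No grey offcut is left on the bench, and the good parts haven't moved. Now I close and lock the cover.

```bash
python3 - <<'E'
from h import *
knob(.16,-.161)
o=manip.observe(); e=box(-.072,-.0845)
print(manip.movel([*e,o["position"][2]],v=.03,force_limit=10)); st("pressed")
letgo(); p=[.42,.0,.3]; manip.movep(p,ori(0,p)); manip.wait(.3)
f=knobpos(); cv2.imwrite("pics/t4.png",f["color"]); st()
E
```

```text
above t=52.0 p [ 0.4802 -0.1435  0.26  ] F [-0.6 -0.3  0.3] open 0.0596
hit False
grip t=53.9 p [ 0.4806 -0.1446  0.1325] F [-2.1 -2.   6.3] open 0.0246
pulled t=54.3 p [ 0.4805 -0.1446  0.144 ] F [ 2.4 -5.8 -8.8] open 0.0243
stop False
slid t=56.5 p [ 0.4727 -0.3045  0.1443] F [ 4.5  0.7 -8. ] open 0.0239
True
pressed t=56.7 p [ 0.4727 -0.3045  0.143 ] F [ 3.1 -0.4 -8.6] open 0.0242
off t=58.2 p [ 0.4721 -0.304   0.269 ] F [ 0.2  0.1 -0.7] open 0.0600
knob [ 0.4731 -0.3009  0.1572] 137 expect open [ 0.4803 -0.1438] shut [ 0.4727 -0.3037]
 t=59.8 p [ 0.4202 -0.0005  0.2999] F [ 0.1 -0.6  0.3] open 0.0601
```

View pics/t4.png

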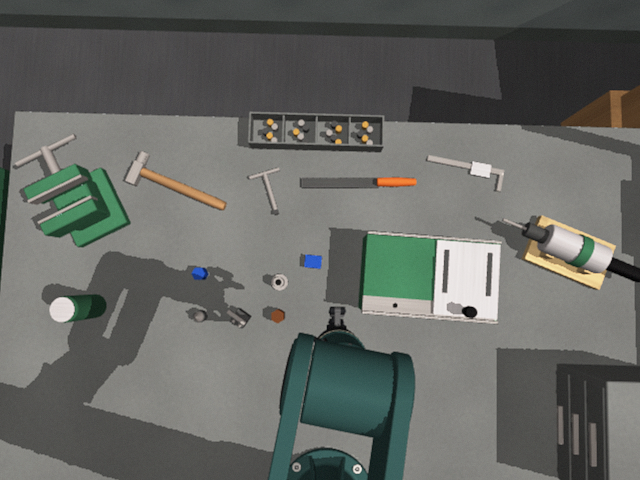

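The knob is back at its starting position of (0.473, -0.301) and at rest height. The picture shows the cover shut, with the knob at (470,312), and the bench clear of offcuts.

```bash
python3 -c "
from h import *
print(manip.hand_in()); st()"
```

```text
the job is handed in; nothing more can be done
None
the job is handed in; nothing more can be done
```

The job is handed in at about 60 s of robot time: the four offcuts that were there (tube, flat, hex and channel) are in the scrap box, and the cover is shut and locked. The square and round offcuts were not on the bench in this run.

- **Offcuts:** before closing, the depth image showed all four as separate blobs inside the well. The highest point read 45 mm, well under the rim. A scan found no grey offcut left on the bench.
- **Cover and plunger:** after release, the knob was back within about 1 mm of where it started. Its height read 0.157 m, against 0.159 m at the start; had the plunger not dropped into its hole, it would have read about 10 mm higher.
- **Good parts:** the bush, lathe centre, tool holder, file, chuck key and the blue and brown look-alikes looked unmoved in the last picture; I did not re-measure them.
- **Robot:** the gripper was clear of everything at the end. No grip was lost, and no check failed or disagreed.

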